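# Set the hold-down on a tin stand and clamp it

### The arm

A 6-joint arm with a two-finger parallel gripper is mounted at the origin on a cart in front of the work surface, level with it; the furniture and walls round the work are solid. World frame = base frame: x ahead of the robot, y to its left, z up, the work surface at z = 0. Lengths are in m, angles in rad, forces in N, time in s.
With the tool pointing down it reaches from about 0.35 to 0.925 m from the base axis. Payload 6.4 kg.
Tool frame: the origin (TCP) lies between the finger pads; the fingertips stand 14 mm ahead of it and the grasp point (between the pads) lies 5 mm behind it (tcp_to_tips is the distance from the TCP to the fingertips, in m); x points along the fingers, z is the direction in which the jaws open and shut, and the axes are right-handed (so a half turn about x gives the same grasp; the last joint's range is limited). The gripper opens to 94 mm and grips with 3 to 60 N. Pads are 16 mm wide; open, the fingers measure 119 mm over their backs; the gripper's body (75 mm by 177 mm) begins 78 mm behind the grasp point.
Start: joints at [0.554, 0.245, 1.558, -0, 1.339, -0.174], TCP at [0.485, 0.433, 0.219] pointing down, gripper open.
Joint ranges: [-3.13, 3.13], [-1.02, 2.26], [0.13, 2.54], [-0.95, 4.09], [0.21, 2.88], [-2.74, 2.74]. Speed limits (rad/s): [2.57, 2.57, 3.14, 3.14, 3.14, 3.14].

### API

Orientations are given as [roll, pitch, yaw] about the fixed x, y, z axes, in that order (R = Rz(yaw) Ry(pitch) Rx(roll)).
In Python, from workcell import * gives the robot as it stands.
- The arm moves only by the tool jog_arm, never from a script. Its argument "plan" is a list that holds one entry, the list of rows, each a list of 6 numbers: the shift along the tool's x, y, z in mm, then the turn, a rotation vector about the tool's x, y, z in degrees. In form: [[[tx, ty, tz, ax, ay, az], ...]]. A call has 1 to 5 rows; each row shifts and turns the commanded pose from where the row before left it, along the tool's axes as they then stand; what a row does not reach is not made up. A row lasts 1/8 s, in which the tool goes at most 62.5 mm and 10.7 degrees, less where a joint would pass 70% of its speed; a pose out of reach is approached as far as the arm can. A call is refused whole if a number of a shift passes 62.5 or a number of a turn 10.7, either way. A call with a gripper value outside its range is refused whole. "fingers" is the closure, from 0 (fully open) to 1 (shut), set as the call begins (left out, the last holds). The fingers move at their own pace and stop on an object; "newtons" is the grip in N (left out, the last holds). Time passes only in rows, so rows that do not move let the fingers close. It gives the time, the measured TCP pose, the force and the opening at its end, in the units of the state.
- read_state(): the state, without advancing time (a new reading comes with each control period).
- snapshot(name): name is "scene" or "top" or "wrist"; returns (picture, depth): 400x640x3 uint8, red, green, blue; 400x640 float32, m along the optical axis (not along the pixel's ray), 0 where there is no reading.
- camera_params(name): a dict with "fx", "fy", "cx", "cy" (pixels), "D" ([k1, k2, p1, p2, k3] as OpenCV has them; the pictures are not rectified), "position" and "attitude" of the camera in the world. Camera axes: x right, y down, z forward; pixel columns grow to the right and rows downward; lengths in m; the calibration is good to about 2 mm. A picture is of the moment at which its call begins: read the wrist's pose just before it. camera_params takes no time and is no camera call; for the wrist camera it gives the pose at the moment of the call.
- job_done(): hands the job in, once; it reports no verdict.
Trained networks look in the newest picture that a camera, given by its name, has taken for a name from the list of things; names that differ only in an ending like _2 or _b are one class to them, and where a whole thing is asked for, a point or a joint stands for the part that bears it (a point fixed in the world has none). Each returns a list of dicts, best first, with "confidence" (0 to 1); they miss things now and then, are a little off and sometimes report something else, mostly with a low value. They report only what shows in the picture. A call takes as long as a camera call.
- spot_in(camera, name): "extent" ([left, top, right, bottom] in pixels, round what is visible of it).
- landmark_of(camera, name): "position" ([row, column] in pixels: a listed point, or the origin of a listed thing).
The state is a dict: "time_s": time; "joint_pos": joint angles; "qvel": joint speeds; "joint_efforts": joint torques, N m; "position": TCP position; "eef_rot": TCP orientation; "force": force on the tool from outside, world axes, zero at the start; "wrist_torque": the same for the moment, N m; "finger_gap": opening from 0.0 (shut) to 1.0 (fully open).
Only numpy, scipy, OpenCV 4.12 (cv2) and the standard library are available. Lean on these libraries where they do the work, as an engineer would, in place of code of your own. Each camera call takes 0.05 s, during which the arm holds its last target. There are 200 camera calls.

### The job

A tin sits in its holding stand, ready to be opened. Lower the stand's sliding arm until its rubber foot rests on the tin's lid - touching firmly enough to stay in contact, but gently, so as not to dent the tin - and then swing the clamp lever all the way round to its stop to lock the arm there. Leave the tin in its seat, don't lock before the foot is down, leave the things around undisturbed, and let go of everything.

Things in the scene. Friction and masses are not known exactly. Their poses are not given: they have to be found in the camera images.
- stand: The fixed stand: pale wooden base plate 155 x 94 x 15 mm with a steel column (18 mm across, top 165 mm above the counter) near one end. Origin on the counter under the middle of the tin's seat (three low steel pins round the tin); its x axis points from the seat to the column, which stands 80 mm along +x; z up. It cannot shift.
- hold_arm: Aluminium arm that slides straight up and down on the column, 18 mm thick, 20 mm wide, reaching 80 mm along its -x over the tin. Origin on the column's axis, level with the arm's underside; axes parallel to the stand's. It stays where it is left: dry friction about 7 N; with foot and lever it weighs 3.6 N, so sliding it down takes a push of about 3.5 N. Starts 19 to 49 mm above the touch.
- foot_socket (a point): Point in the arm's underside, below the press knob, where the rubber foot (22 mm across) is screwed in. The foot's underside hangs 14 to 34 mm below this point: it differs each time and is not measured, so its touch on the lid must be felt as a rise of the pushing force. The rubber gives about 1 mm per 20 N.
- press_knob (a point): Centre of the flat top of the round black press knob (28 mm across, 13 mm thick, top 43 mm above the arm's underside) on the arm's free end, straight above the foot: the place to push the arm down. Moves with the arm.
- clamp_lever (a joint): Angle of the clamp lever about its upright pivot on the arm's -y side, rad: 0 = fully open, 1.2 = end stop, locked; starts at 0 to 0.2. At angle q it points from the pivot along (-cos(0.7+q), -sin(0.7+q)) in the arm's x, y (locking is counter-clockwise from above). Stays where left; turns lightly, beyond 0.7 a cam grips the column (a few N at the post). Rides up and down with the arm.
- lever_post (a point): Centre of the top of the upright round black post (14 mm across, 36 mm tall; this point is 46 mm above the arm's underside) at the end of the clamp lever, 70 mm from the lever's pivot: push or hold it here. The steel lever bar (10 mm thick) meets the post at its lower end, its top 29 mm below this point.
- lever_pivot (a point): Point on the lever's upright pivot axis, at the height of the post's top (46 mm above the arm's underside), 22 mm from the column's axis. Moves with the arm.
- tin: Food tin, 75 mm across and 58 mm tall, standing on the stand's base plate (15 mm above the counter) between the pins. Origin at the centre of its underside, z up: the lid is 58 mm above it.
- jam_pot_centre (a point): Centre of a small round pot with a lid, 58 mm across, 50 mm tall, to the right of the stand. Bystander.
- small_tin_centre (a point): Centre of a flat tin, 86 mm across, 40 mm tall, to the left of the stand. Bystander.
- spice_jar_centre (a point): Centre of a spice jar, 46 mm across, 106 mm tall, behind the stand to the left. Bystander.

How it is judged:
By the outcome, as a careful person would: the job done as asked, in the order asked, and still so for the second after the job is handed in, with the robot touching nothing.
It also fails if it takes over 53 s, if anything falls off the work surface, if the arm or the gripper's body presses on something with over 40 N, if the wrist force passes 120 N, or if a joint passes its speed limit or range.

## Working session

There is one attempt and no reset: what is moved stays moved. The work goes in short steps, Python scripts to look and compute and a tool call to move; the robot and the scene stay as the last step left them, time stands still between calls to the robot, and variables do not carry over. Pictures are saved under pics/ and viewed, about 8 in all and at most 12, crops included, and the job is handed in when it is done.

Besides the shell and the picture viewer there is one more tool, called after ">>>" by a JSON object that holds its "fn" and its "kwargs". jog_arm: Moves the arm, as the interface text tells. Its arguments: {"type":"object","properties":{"plan":{"type":"array","items":{"type":"array","items":{"type":"array","items":{"type":"number"}}}},"fingers":{"type":"number"},"newtons":{"type":"number"}},"required":["plan"]}

```bash
mkdir -p pics; cat > h.py <<'E'
from workcell import *
import numpy as np, cv2
from scipy.spatial.transform import Rotation as R
def cam(name):
    p=camera_params(name); K=np.array([[p['fx'],0,p['cx']],[0,p['fy'],p['cy']],[0,0,1]])
    return p,K,np.array(p['D'],float)
def rot(a):
    a=np.array(a,float)
    return a if a.shape==(3,3) else (R.from_euler('xyz',a).as_matrix() if a.size==3 else R.from_quat(a).as_matrix())
def ray(name,row,col):
    p,K,D=cam(name)
    u=cv2.undistortPoints(np.array([[[col,row]]],float),K,D)[0,0]
    return np.array(p['position']),rot(p['attitude'])@np.array([u[0],u[1],1.])
def at_z(name,row,col,z):
    o,d=ray(name,row,col); return o+d*(z-o[2])/d[2]
def at_depth(name,row,col,dep):
    o,d=ray(name,row,col); return o+d*dep
E
cat > a.py <<'E'
from h import *
np.set_printoptions(precision=4,suppress=True)
print(read_state()); 
for n in ('scene','top'):
    print(n,camera_params(n))
    im,dp=snapshot(n); cv2.imwrite(f'pics/{n}0.png',im[...,::-1]); np.save(f'{n}0.npy',dp)
    for t in ('stand','hold_arm','tin','press_knob','lever_post','lever_pivot','foot_socket','jam_pot_centre','small_tin_centre','spice_jar_centre'):
        for l in landmark_of(n,t)[:2]:
            r,c=l['position']; d=dp[int(round(r)),int(round(c))] if 0<=r<399 and 0<=c<639 else 0
            print(t,np.round([r,c],1),round(l['confidence'],2),at_depth(n,r,c,d))
E
python3 a.py
```

```text
{'time_s': 0.0, 'joint_pos': array([ 0.5539,  0.2458,  1.559 , -0.    ,  1.3387, -0.1741]), 'qvel': array([-0.0013, -0.0005,  0.0007, -0.0007,  0.0022,  0.001 ]), 'joint_efforts': array([ -0.0006, -41.5867, -31.4596,   0.0684,   0.0335,  -0.0002]), 'position': array([0.4847, 0.4322, 0.2184]), 'eef_rot': array([ 2.9914,  1.5689, -2.5637]), 'force': array([-0.1134, -1.0511,  0.2337]), 'wrist_torque': array([-0.0625,  0.0058,  0.0405]), 'finger_gap': 1.0042809161943143}
scene {'fx': 492.6124998749453, 'fy': 492.6124998749453, 'cx': 321.18992967534655, 'cy': 198.29703238213102, 'D': array([-0.0731,  0.    ,  0.    ,  0.    ,  0.    ]), 'position': array([ 0.0527, -0.5359,  0.9444]), 'attitude': array([-2.3227, -0.0201, -0.6435])}
stand [234.1 295.1] 0.97 [0.5166 0.1607 0.0398]
hold_arm [219.2 315.1] 0.56 [0.5289 0.0952 0.1396]
tin [228.6 297.9] 0.57 [0.5231 0.1574 0.0585]
press_knob [181.3 298.5] 0.72 [0.5502 0.1913 0.1756]
lever_post [197.7 273.6] 0.75 [0.5656 0.3383 0.0026]
lever_post [230.9 295.7] 0.64 [0.5178 0.1595 0.0517]
lever_pivot [206.2 304.6] 0.63 [0.5282 0.1357 0.1496]
lever_
[... 354 characters left out ...]
cy': 193.54191343643848, 'D': array([-0.0629,  0.    ,  0.    ,  0.    ,  0.    ]), 'position': array([0.5186, 0.1914, 1.0201]), 'attitude': array([-3.0508, -0.0289, -1.5719])}
stand [218.2 311.1] 0.73 [0.5388 0.1884 0.1766]
hold_arm [220.4 346.1] 0.92 [0.534  0.1069 0.1622]
tin [219. 313.] 0.61 [0.537  0.1841 0.1781]
tin [217.3 307.1] 0.54 [0.5409 0.1975 0.1753]
press_knob [218.7 312.1] 0.66 [0.5377 0.1861 0.1736]
lever_post [252.9 322.4] 0.66 [ 0.3854  0.1261 -0.9032]
lever_pivot [231.9 345.9] 0.93 [0.5072 0.1066 0.1523]
foot_socket [215.4 307.9] 0.62 [0.5451 0.1957 0.1785]
small_tin_centre [198.1 220.2] 0.84 [0.5955 0.4305 0.0364]
spice_jar_centre [162.5 237.8] 0.82 [0.6799 0.3722 0.1036]
```

```bash
python3 -c "
import cv2
a=cv2.imread('pics/scene0.png')[110:290,210:410];b=cv2.imread('pics/top0.png')[140:290,200:400]
cv2.imwrite('pics/c1.png',cv2.resize(a,None,fx=3.3,fy=3.3,interpolation=2));cv2.imwrite('pics/c2.png',cv2.resize(b,None,fx=4,fy=4,interpolation=2))"
```

```text
(no output)
```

View pics/c1.png

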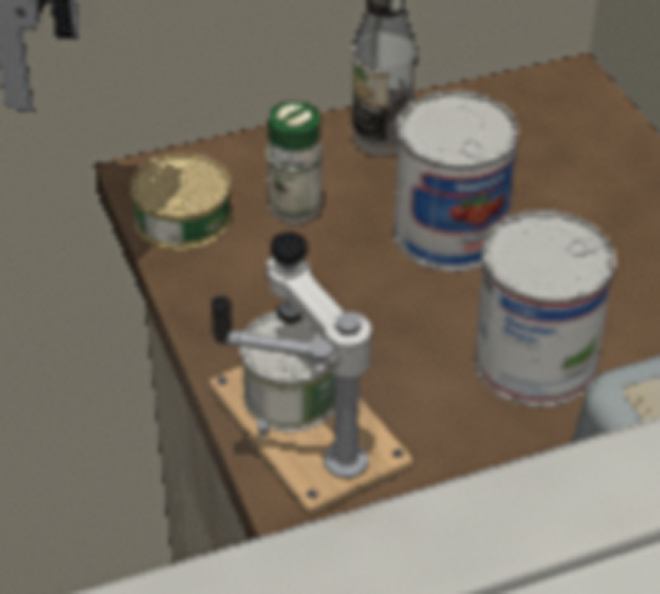

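View pics/c2.png

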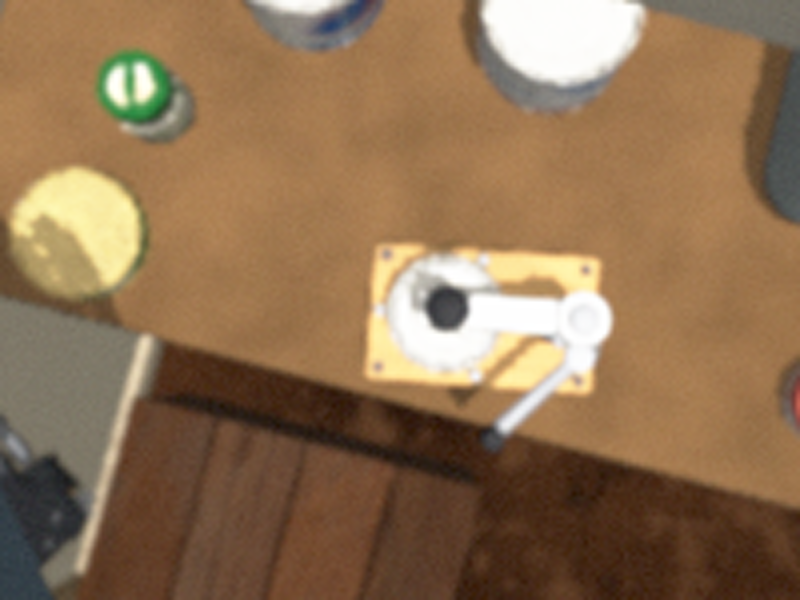

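The crops agree with the networks. In the top view, knob ≈ (row 217, col 312), column ≈ (219, 346.5) and lever post ≈ (250, 322.7). The lever starts at about q = 0.1. The scene view shows the foot hanging above the lid. Next I'll work out positions.

```bash
cat > b.py <<'E'
from h import *
np.set_printoptions(precision=4,suppress=True)
d=np.load('top0.npy'); im=cv2.imread('pics/top0.png')
def patch(r,c,k=2):
    p=d[int(r)-k:int(r)+k+1,int(c)-k:int(c)+k+1]; p=p[p>0]; return np.median(p) if len(p) else 0
for n,r,c in (('knob',217,311.7),('armtop',218,325),('post',249.7,322.7),('column',219,346.5),('pivot',229.5,345)):
    print(n,patch(r,c),at_depth('top',r,c,patch(r,c)))
g=cv2.cvtColor(im,cv2.COLOR_BGR2GRAY)
# dark knob blob centroid
m=np.zeros_like(g);m[208:228,302:318]=1
_,t=cv2.threshold(g,70,255,cv2.THRESH_BINARY_INV);M=cv2.moments(t*m,True);kr,kc=M['m01']/M['m00'],M['m10']/M['m00'];print('blob',kr,kc,M['m00'])
zk=at_depth('top',kr,kc,patch(kr,kc))[2]
K=at_z('top',kr,kc,zk); C=at_z('top',219,346.5,max(.165,0)); P=at_z('top',249.7,322.7,zk+.003)
print('K',K,'C',C,'dist',np.linalg.norm((C-K)[:2]),'P',P)
# base plate corners at z=.015 from crop
cc=[at_z('top',140+y/4,200+x/4,.015)[:2] for x,y in((375,245),(600,257),(596,393),(366,380))];print(np.array(cc))
ax=(cc[1]+cc[2]-cc[0]-cc[3])/2;print('yaw',np.arctan2(ax[1],ax[0]),np.linalg.norm(ax))
# via scene
ds=np.load('scene0.npy');
for n,r,c in(('knob_s',110+243/3.3,210+289/3.3),('post_s',110+301/3.3,210+221/3.3)):
    print(n,at_z('scene',r,c,zk))
E
python3 b.py
```

```text
knob 0.84166145 [0.5415 0.187  0.1769]
armtop 0.8673187 [0.5399 0.1556 0.1519]
post 0.83366966 [0.4675 0.1621 0.1789]
column 0.8557421 [0.5372 0.1062 0.1647]
pivot 0.86796486 [0.5128 0.1085 0.1501]
blob 215.35294117647058 310.20588235294116 34.0
K [0.5453 0.1904 0.1767] C [0.5372 0.1063 0.165 ] dist 0.0845811363115966 P [0.4676 0.1621 0.1797]
[[0.5888 0.2352]
 [0.5807 0.0814]
 [0.4882 0.0849]
 [0.4973 0.2408]]
yaw -1.6261219290584294 0.15509676055547583
knob_s [0.543  0.1847 0.1767]
post_s [0.4707 0.1625 0.1767]
```

```bash
cat > g.py <<'E'
from h import *
import sys
np.set_printoptions(precision=3,suppress=True)
s=read_state();T=rot(s['eef_rot']);print('t',s['time_s'],'pos',s['position'],'F',s['force'],'gap',s['finger_gap'],'j',s['joint_pos']);print(T)
if len(sys.argv)>3:
    t=np.array([float(v) for v in sys.argv[1:4]]);print('shift mm tool',T.T@(t-s['position'])*1000)
E
python3 g.py .5415 .1865 .215
```

```text
t 1.1 pos [0.485 0.432 0.219] F [-0.124  0.011  0.142] gap 1.0016416290231436 j [ 0.554  0.245  1.558 -0.     1.339 -0.174]
[[-0.    -0.665  0.747]
 [-0.     0.747  0.665]
 [-1.    -0.    -0.   ]]
shift mm tool [   4.451 -221.095 -121.655]
```

>>> {"fn": "jog_arm", "kwargs": {"plan": [[[1, -44, -24, 0, 0, 0], [1, -44, -24, 0, 0, 0], [1, -44, -24, 0, 0, 0], [1, -44, -24, 0, 0, 0], [0, -45, -25.5, 0, 0, 0]]], "fingers": 1, "newtons": 20}}

```text
time_s: 1.72
position: [0.5418, 0.1852, 0.2156]
eef_rot: [-0.655, 1.57, 0.074]
force: [0.2, 0.7, 0.5]
finger_gap: 0.502
```

>>> {"fn": "jog_arm", "kwargs": {"plan": [[[0, 0, 0, -8.1, 0, 0], [0, 0, 0, -8.1, 0, 0], [0, 0, 0, -8.1, 0, 0], [0, 0, 0, -8.1, 0, 0], [0, 0, 0, 0, 0, 0]]]}}

```text
time_s: 2.35
position: [0.5416, 0.1867, 0.2155]
eef_rot: [-1.202, 1.571, 0.09]
force: [0.3, 0.5, 0.8]
finger_gap: 0.008
```

```bash
python3 g.py .5415 .1865 .195; python3 -c "
from h import *
for n in('scene','wrist'):
    im,d=snapshot(n);cv2.imwrite('pics/%s1.png'%n,im[...,::-1])
a=cv2.imread('pics/scene1.png')[110:290,210:410];b=cv2.imread('pics/wrist1.png')
cv2.imwrite('pics/m1.png',np.hstack([cv2.resize(a,(400,360)),cv2.resize(b,(400,360))]))"
```

```text
t 2.35 pos [0.542 0.187 0.216] F [0.305 0.491 0.796] gap 0.008003223353704444 j [ 0.134  0.07   1.762 -0.     1.31  -1.158]
[[ 0.    -0.961  0.275]
 [ 0.     0.275  0.961]
 [-1.    -0.     0.   ]]
shift mm tool [20.538  0.063 -0.221]
```

View pics/m1.png

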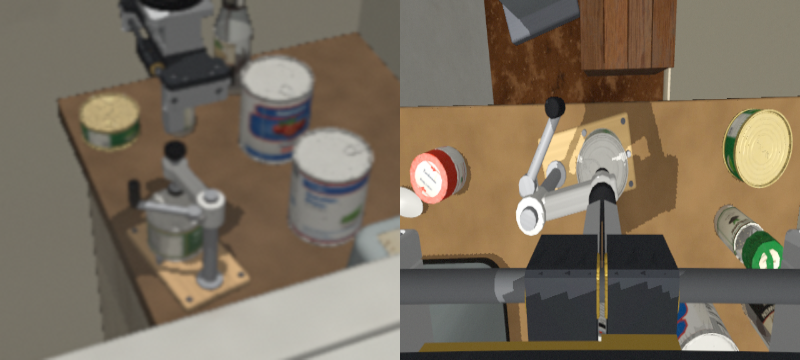

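The fingers are centred over the knob. In the scene view the gripper is just above it, and in the wrist view the fingers run down to the black knob. Now I'll lower and feel for contact.

>>> {"fn": "jog_arm", "kwargs": {"plan": [[[8, 0, 0, 0, 0, 0], [8, 0, 0, 0, 0, 0], [3, 0, 0, 0, 0, 0], [0, 0, 0, 0, 0, 0]]]}}

```text
time_s: 2.95
position: [0.5413, 0.1867, 0.1959]
eef_rot: [1.937, 1.57, -3.053]
force: [0.2, 0.9, 0.1]
finger_gap: 0.009
```

>>> {"fn": "jog_arm", "kwargs": {"plan": [[[1.5, 0, 0, 0, 0, 0], [1.5, 0, 0, 0, 0, 0], [1.5, 0, 0, 0, 0, 0], [1.5, 0, 0, 0, 0, 0]]]}}

```text
time_s: 3.45
position: [0.5416, 0.1867, 0.1905]
eef_rot: [-1.001, 1.571, 0.293]
force: [-0.7, -0.5, 2.7]
finger_gap: 0.006
```

>>> {"fn": "jog_arm", "kwargs": {"plan": [[[1.5, 0, 0, 0, 0, 0], [1.5, 0, 0, 0, 0, 0], [1.5, 0, 0, 0, 0, 0]]]}}

```text
time_s: 3.82
position: [0.5416, 0.1867, 0.1861]
eef_rot: [-1.169, 1.571, 0.125]
force: [-1.3, -0.5, 4.1]
finger_gap: 0.004
```

>>> {"fn": "jog_arm", "kwargs": {"plan": [[[1.5, 0, 0, 0, 0, 0], [1.5, 0, 0, 0, 0, 0], [1.5, 0, 0, 0, 0, 0]]]}}

```text
time_s: 4.2
position: [0.5416, 0.1867, 0.1814]
eef_rot: [-1.101, 1.571, 0.192]
force: [-2.0, -0.6, 2.4]
finger_gap: 0.008
```

>>> {"fn": "jog_arm", "kwargs": {"plan": [[[1.5, 0, 0, 0, 0, 0], [1.5, 0, 0, 0, 0, 0], [1.5, 0, 0, 0, 0, 0], [1.5, 0, 0, 0, 0, 0]]]}}

```text
time_s: 4.7
position: [0.5416, 0.1867, 0.1754]
eef_rot: [-1.006, 1.571, 0.288]
force: [-1.0, 0.1, 2.9]
finger_gap: 0.006
```

>>> {"fn": "jog_arm", "kwargs": {"plan": [[[0.5, 0, 0, 0, 0, 0], [0.5, 0, 0, 0, 0, 0], [0.5, 0, 0, 0, 0, 0], [0, 0, 0, 0, 0, 0]]]}}

```text
time_s: 5.2
position: [0.5416, 0.1867, 0.1739]
eef_rot: [-1.146, 1.571, 0.147]
force: [-1.3, 0.4, 2.6]
finger_gap: 0.005
```

```bash
python3 - <<'E'
from h import *
im,d=snapshot('scene');cv2.imwrite('pics/s2.png',im[...,::-1])
b=cv2.imread('pics/s2.png');a=cv2.imread('pics/scene0.png')
f=lambda i:cv2.resize(i[170:250,265:315],(375,600),interpolation=2)
cv2.imwrite('pics/m2.png',np.hstack([f(a),f(b)]))
# predicted row for heights at foot front edge, tin lid centre
p,K,D=cam('scene');Rm=rot(p['attitude']);t=np.array(p['position'])
def pr(X): return cv2.projectPoints((Rm.T@(np.array(X)-t)).reshape(1,3),np.zeros(3),np.zeros(3),K,D)[0][0,0]
for z in (.177,.16,.13,.12,.115,.11,.105,.1,.095,.09,.085,.08,.073): print(z,(pr([.5353,.1774,z])-[265,170])*7.5)
E
```

```text
0.177 [237.50271051 123.46991949]
0.16 [238.24676207 163.77172495]
0.13 [239.53169236 232.96940821]
0.12 [239.95219457 255.50605419]
0.115 [240.16100581 266.67748961]
0.11 [240.36886421 277.78501226]
0.105 [240.57577506 288.82912534]
0.1 [240.78174365 299.81032732]
0.095 [240.98677522 310.72911196]
0.09 [241.19087501 321.5859684 ]
0.085 [241.39404823 332.38138116]
0.08 [241.59630007 343.1158302 ]
0.073 [241.87791457 358.04254424]
```

View pics/m2.png

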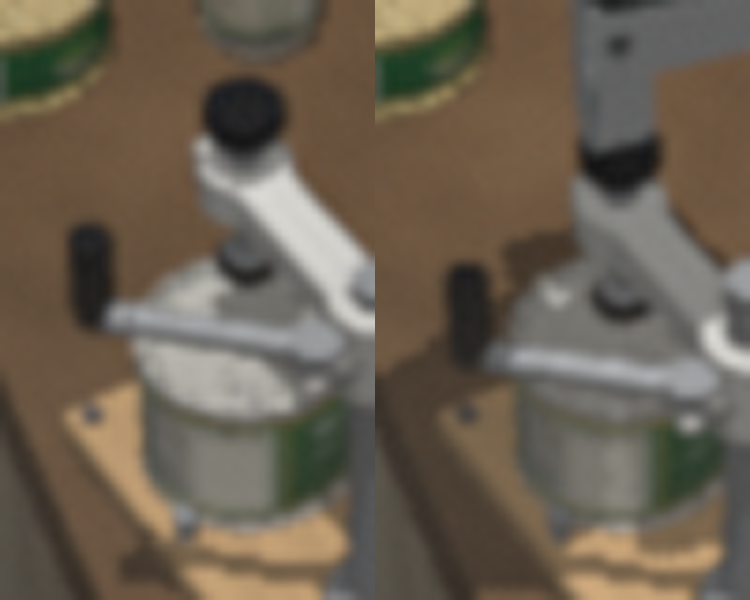

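The foot's underside was at crop row ~280 (z ≈ 0.109) and is now at ~318 (z ≈ 0.092), so about 18 mm ± 3 remain. The tin is still in its seat.

>>> {"fn": "jog_arm", "kwargs": {"plan": [[[1.5, 0, 0, 0, 0, 0], [1.5, 0, 0, 0, 0, 0], [1.5, 0, 0, 0, 0, 0], [1.5, 0, 0, 0, 0, 0]]]}}

```text
time_s: 5.75
position: [0.5416, 0.1867, 0.1679]
eef_rot: [-0.976, 1.571, 0.317]
force: [-0.6, -0.2, 3.4]
finger_gap: 0.003
```

>>> {"fn": "jog_arm", "kwargs": {"plan": [[[1.2, 0, 0, 0, 0, 0], [1.2, 0, 0, 0, 0, 0], [1.1, 0, 0, 0, 0, 0]]]}}

```text
time_s: 6.12
position: [0.5416, 0.1867, 0.1644]
eef_rot: [-1.366, 1.571, -0.073]
force: [-0.9, -0.2, 3.4]
finger_gap: 0.008
```

>>> {"fn": "jog_arm", "kwargs": {"plan": [[[0.5, 0, 0, 0, 0, 0], [0.5, 0, 0, 0, 0, 0], [0.5, 0, 0, 0, 0, 0]]]}}

```text
time_s: 6.5
position: [0.5416, 0.1867, 0.163]
eef_rot: [-1.116, 1.571, 0.177]
force: [-0.6, 0.5, 4.0]
finger_gap: 0.003
```

>>> {"fn": "jog_arm", "kwargs": {"plan": [[[0.5, 0, 0, 0, 0, 0], [0.5, 0, 0, 0, 0, 0]]]}}

```text
time_s: 6.75
position: [0.5416, 0.1867, 0.1619]
eef_rot: [-0.692, 1.571, 0.602]
force: [-0.1, 0.1, 4.6]
finger_gap: 0.008
```

>>> {"fn": "jog_arm", "kwargs": {"plan": [[[0.3, 0, 0, 0, 0, 0], [0.3, 0, 0, 0, 0, 0]]]}}

```text
time_s: 7.0
position: [0.5416, 0.1867, 0.1613]
eef_rot: [-1.129, 1.571, 0.164]
force: [-0.2, 0.7, 2.3]
finger_gap: 0.005
```

>>> {"fn": "jog_arm", "kwargs": {"plan": [[[0.4, 0, 0, 0, 0, 0], [0.4, 0, 0, 0, 0, 0]]]}}

```text
time_s: 7.25
position: [0.5416, 0.1867, 0.1605]
eef_rot: [-1.139, 1.571, 0.155]
force: [-0.4, 0.4, 3.1]
finger_gap: 0.006
```

>>> {"fn": "jog_arm", "kwargs": {"plan": [[[0.4, 0, 0, 0, 0, 0], [0.4, 0, 0, 0, 0, 0]]]}}

```text
time_s: 7.5
position: [0.5417, 0.1867, 0.1601]
eef_rot: [-1.664, 1.571, -0.37]
force: [-1.8, 0.4, 6.8]
finger_gap: 0.006
```

>>> {"fn": "jog_arm", "kwargs": {"plan": [[[0, 0, 0, 0, 0, 0], [0, 0, 0, 0, 0, 0]]]}}

```text
time_s: 7.75
position: [0.5416, 0.1867, 0.1601]
eef_rot: [-2.177, 1.571, -0.884]
force: [-1.2, -0.3, 5.4]
finger_gap: 0.005
```

```bash
python3 -c "
from h import *
s=read_state();print(s['position'],s['force']);snapshot('scene');s=read_state();print(s['position'],s['force'])"
```

```text
[0.54162209 0.18668701 0.16013357] [-1.24837818 -0.25704605  5.38215786]
[0.54163783 0.18667105 0.1601414 ] [-1.4518203  -0.2057974   4.97157946]
```

>>> {"fn": "jog_arm", "kwargs": {"plan": [[[0.3, 0, 0, 0, 0, 0], [0, 0, 0, 0, 0, 0]]]}}

```text
time_s: 8.05
position: [0.5416, 0.1867, 0.1601]
eef_rot: [-2.597, 1.571, -1.303]
force: [-1.8, -1.2, 6.5]
finger_gap: 0.005
```

>>> {"fn": "jog_arm", "kwargs": {"plan": [[[0.4, 0, 0, 0, 0, 0], [0, 0, 0, 0, 0, 0]]]}}

```text
time_s: 8.3
position: [0.5417, 0.1867, 0.16]
eef_rot: [-2.97, 1.571, -1.676]
force: [-2.8, -0.4, 7.4]
finger_gap: 0.003
```

>>> {"fn": "jog_arm", "kwargs": {"plan": [[[0.4, 0, 0, 0, 0, 0], [0, 0, 0, 0, 0, 0]]]}}

```text
time_s: 8.55
position: [0.5417, 0.1867, 0.1599]
eef_rot: [-3.078, 1.571, -1.784]
force: [-2.3, -0.7, 9.2]
finger_gap: 0.004
```

Contact is felt at TCP z ≈ 0.160: force rose from about 3.3 to 9 N with almost no further travel, so the foot takes about 5–6 N. Now I'll retract and go to the post.

>>> {"fn": "jog_arm", "kwargs": {"plan": [[[-3, 0, 0, 0, 0, 0], [-12, 0, 0, 0, 0, 0], [-16, 0, 0, 0, 0, 0], [0, 0, 0, 0, 0, 0]]], "fingers": 0.64}}

```text
time_s: 9.05
position: [0.5428, 0.1868, 0.1919]
eef_rot: [-1.165, 1.567, 0.129]
force: [0.4, -0.7, 0.5]
finger_gap: 0.356
```

```bash
cat > c.py <<'E'
from h import *
import sys
np.set_printoptions(precision=4,suppress=True)
k=sys.argv[1]
for n in ('top','scene','wrist'):
    im,d=snapshot(n);cv2.imwrite(f'pics/{n}{k}.png',im[...,::-1])
    for t,z in (('lever_post',.149),('press_knob',.146),('tin',.073)):
        for l in landmark_of(n,t)[:1]: print(n,t,np.round(l['position'],1),round(l['confidence'],2),at_z(n,*l['position'],z))
E
python3 c.py 3; python3 g.py .4676 .162 .19
python3 - <<'E'
import cv2,numpy as np
a=cv2.imread('pics/top3.png')[190:280,275:375];b=cv2.imread('pics/scene3.png')[170:250,255:355]
cv2.imwrite('pics/m3.png',np.hstack([cv2.resize(a,(400,360),interpolation=2),cv2.resize(b,(400,320),interpolation=2)[:360] if 0 else cv2.resize(b,(400,360),interpolation=2)]))
E
```

```text
top lever_post [251.  322.5] 0.63 [0.4627 0.1615 0.149 ]
scene lever_post [209.1 279.9] 0.75 [0.4767 0.1615 0.149 ]
scene press_knob [189.7 297.1] 0.68 [0.5489 0.196  0.146 ]
scene tin [232.6 296.5] 0.72 [0.5051 0.1372 0.073 ]
wrist lever_post [121.  246.7] 0.81 [0.4699 0.1616 0.149 ]
wrist press_knob [223.6 318.2] 0.58 [0.5422 0.1839 0.146 ]
wrist tin [182.1 325.8] 0.87 [0.5323 0.1923 0.073 ]
t 9.65 pos [0.542 0.187 0.19 ] F [-0.125  0.173 -0.954] gap 0.3599081493115925 j [ 0.134  0.095  1.784 -0.     1.262 -1.159]
[[-0.    -0.962  0.274]
 [-0.     0.274  0.962]
 [-1.     0.    -0.   ]]
shift mm tool [ -0.438  64.352 -43.971]
```

View pics/m3.png

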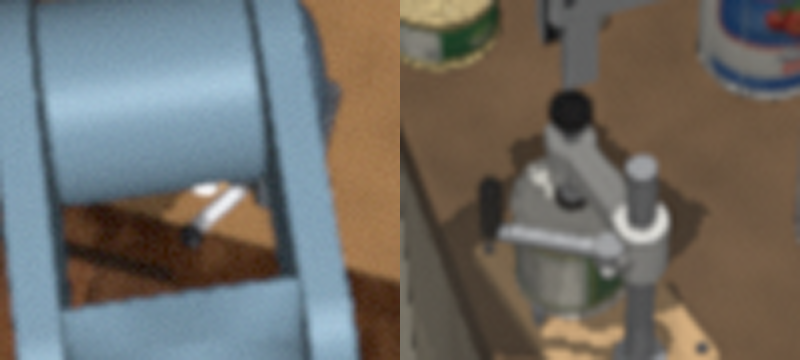

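The foot appears seated on the lid, at about (570,200) in the right crop, and the arm stayed down. The post is consistent at (0.468, 0.162). I'll move over it and lower with the fingers straddling it.

>>> {"fn": "jog_arm", "kwargs": {"plan": [[[0, 32, -22, 0, 0, 0], [0, 32, -22, 0, 0, 0], [0, 0, 0, 0, 0, 0]]]}}

```text
time_s: 10.02
position: [0.4663, 0.1616, 0.1892]
eef_rot: [1.956, 1.57, -3.034]
force: [0.2, -0.1, 0.4]
finger_gap: 0.361
```

```bash
python3 g.py .4676 .162 .143; python3 -c "
from h import *
im,d=snapshot('wrist');cv2.imwrite('pics/w4.png',im[...,::-1]);print([ (l['position'],l['confidence'],at_z('wrist',*l['position'],.149)) for l in landmark_of('wrist','lever_post')[:2]])"
```

```text
t 10.025 pos [0.466 0.162 0.189] F [ 0.168 -0.074  0.44 ] gap 0.36088355943461137 j [ 0.103 -0.098  1.978 -0.     1.262 -1.19 ]
[[-0.001 -0.962  0.274]
 [-0.     0.274  0.962]
 [-1.     0.001 -0.   ]]
shift mm tool [46.192 -1.197  0.729]
[([229.9, 320.4], 0.69, array([0.47298729, 0.15958261, 0.149     ])), ([232.6, 620.8], 0.34, array([0.52565562, 0.33868395, 0.149     ]))]
```

View pics/w4.png

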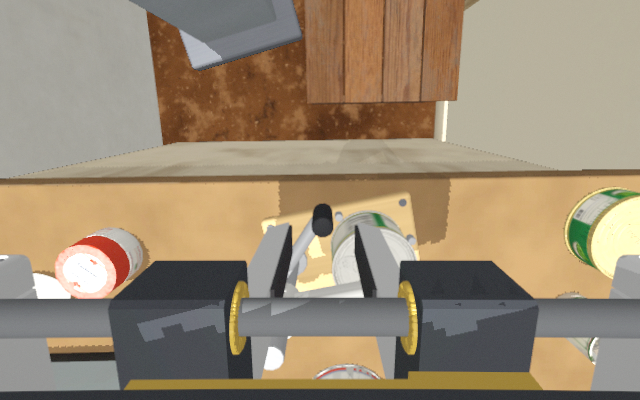

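```bash
python3 -c "
from h import *
print(at_z('wrist',211,322,.149))
p,K,D=cam('wrist');Rm=rot(p['attitude']);t=np.array(p['position'])
for X in([.4676,.162,.149],[.4676,.162,.12],[.466,.162,.175]):print(cv2.projectPoints((Rm.T@(np.array(X)-t)).reshape(1,3),np.zeros(3),np.zeros(3),K,D)[0][0,0])"
```

```text
[0.46139779 0.16393682 0.149     ]
[321.74505066 221.0111835 ]
[321.82631968 208.29988661]
[320.85236493 232.93368629]
```

The post top is near (322,226) and the base near (322,208). It is centred between the jaws at about (0.469, 0.162). Lowering.

>>> {"fn": "jog_arm", "kwargs": {"plan": [[[10, -2, 0.5, 0, 0, 0], [14, 0, 0, 0, 0, 0], [14, 0, 0, 0, 0, 0], [8, 0, 0, 0, 0, 0], [0, 0, 0, 0, 0, 0]]]}}

```text
time_s: 10.75
position: [0.4695, 0.1618, 0.1426]
eef_rot: [1.953, 1.569, -3.037]
force: [-0.0, -0.2, 0.4]
finger_gap: 0.36
```

```bash
python3 - <<'E'
from h import *
np.set_printoptions(precision=3,suppress=True)
s=read_state();print(s['position'],s['force'])
yaw=-1.626;X=np.array([np.cos(yaw),np.sin(yaw)]);Y=np.array([-X[1],X[0]])
pv=np.array([.5372,.1063])-.022*Y;print('pivot',pv)
T=rot(s['eef_rot']);jz=T[:2,2]
prev=s['position'][:2]
for q in (.1,.25,.4,.55,.7,.85,1.0,1.1,1.2,1.25):
    P=pv-.07*(np.cos(.7+q)*X+np.sin(.7+q)*Y); C=P-jz*.010  # pad face at gap/2=17, post radius 7; pushing pad is on +jz side
    print(q,'post',P,'tcp',C,'step tool',T.T@np.r_[C-prev,0]*1000);prev=C
E
```

```text
[0.469 0.162 0.143] [-0.02  -0.166  0.426]
pivot [0.515 0.108]
0.1 post [0.468 0.159] tcp [0.465 0.149] step tool [  0.011   0.851 -13.144]
0.25 post [0.461 0.151] tcp [0.458 0.142] step tool [ 0.016  4.785 -9.335]
0.4 post [0.455 0.143] tcp [0.452 0.133] step tool [ 0.014  3.337 -9.945]
0.55 post [0.45  0.133] tcp [0.447 0.124] step tool [  0.011   1.813 -10.332]
0.7 post [0.447 0.123] tcp [0.444 0.114] step tool [  0.008   0.249 -10.487]
0.85 post [0.445 0.113] tcp [0.443 0.103] step tool [  0.005  -1.321 -10.407]
1.0 post [0.445 0.102] tcp [0.443 0.093] step tool [  0.002  -2.862 -10.092]
1.1 post [0.446 0.095] tcp [0.444 0.086] step tool [-0.    -2.733 -6.441]
1.2 post [0.448 0.089] tcp [0.445 0.079] step tool [-0.002 -3.363 -6.136]
1.25 post [0.449 0.085] tcp [0.446 0.076] step tool [-0.001 -1.907 -2.934]
```

>>> {"fn": "jog_arm", "kwargs": {"plan": [[[0, 0.5, -6.5, 0, 0, 0], [0, 0.5, -6.5, 0, 0, 0], [0, 2.4, -4.7, 0, 0, 0], [0, 2.4, -4.7, 0, 0, 0], [0, 0, 0, 0, 0, 0]]]}}

```text
time_s: 11.38
position: [0.4582, 0.1415, 0.1438]
eef_rot: [-2.062, 1.57, -0.769]
force: [-0.0, 0.3, 1.0]
finger_gap: 0.363
```

>>> {"fn": "jog_arm", "kwargs": {"plan": [[[0, 1.7, -5, 0, 0, 0], [0, 1.6, -5, 0, 0, 0], [0, 0.9, -5.1, 0, 0, 0], [0, 0.9, -5.2, 0, 0, 0]]]}}

```text
time_s: 11.88
position: [0.4476, 0.1234, 0.1436]
eef_rot: [1.97, 1.571, -3.02]
force: [-0.1, 0.7, 0.2]
finger_gap: 0.361
```

>>> {"fn": "jog_arm", "kwargs": {"plan": [[[0, 0.1, -5.2, 0, 0, 0], [0, 0.1, -5.2, 0, 0, 0], [0, 0, 0, 0, 0, 0]]]}}

```text
time_s: 12.25
position: [0.4449, 0.1133, 0.1437]
eef_rot: [-2.15, 1.57, -0.857]
force: [-1.0, -0.7, 0.1]
finger_gap: 0.361
```

```bash
python3 -c "
from h import *
for n in('scene','wrist'):
    im,d=snapshot(n);cv2.imwrite('pics/%s5.png'%n,im[...,::-1])
a=cv2.imread('pics/scene5.png')[150:270,235:355];b=cv2.imread('pics/wrist5.png')[120:360,160:480]
cv2.imwrite('pics/m5.png',np.hstack([cv2.resize(a,(400,400),interpolation=2),cv2.resize(b,(400,400))]))"; python3 g.py
```

```text
t 12.35 pos [0.445 0.114 0.144] F [-0.141 -0.221  0.752] gap 0.3564170678527692 j [ 0.002 -0.13   2.096 -0.     1.175 -1.291]
[[ 0.    -0.962  0.274]
 [-0.     0.274  0.962]
 [-1.    -0.    -0.   ]]
```

View pics/m5.png

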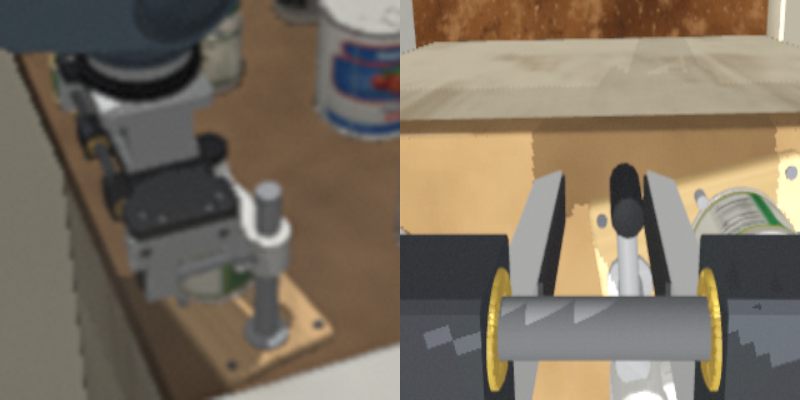

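The lever is swinging. In the wrist crop the post at about (628,215) lies against the right pad. Continuing past the cam.

>>> {"fn": "jog_arm", "kwargs": {"plan": [[[0, -0.7, -5.2, 0, 0, 0], [0, -0.7, -5.2, 0, 0, 0], [0, -1.4, -5, 0, 0, 0], [0, -1.4, -5, 0, 0, 0], [0, 0, 0, 0, 0, 0]]]}}

```text
time_s: 12.98
position: [0.4435, 0.0923, 0.1437]
eef_rot: [-2.339, 1.57, -1.047]
force: [0.6, 0.2, -0.2]
finger_gap: 0.36
```

>>> {"fn": "jog_arm", "kwargs": {"plan": [[[0, -1.4, -3.2, 0, 0, 0], [0, -1.4, -3.2, 0, 0, 0], [0, -1.1, -2, 0, 0, 0], [0, 0, 0, 0, 0, 0]]]}}

```text
time_s: 13.48
position: [0.4448, 0.0836, 0.1437]
eef_rot: [-2.46, 1.57, -1.166]
force: [0.4, 0.8, -0.1]
finger_gap: 0.362
```

>>> {"fn": "jog_arm", "kwargs": {"plan": [[[0, -1.1, -2, 0, 0, 0], [0, -1.1, -2, 0, 0, 0], [0, 0, 0, 0, 0, 0]]]}}

```text
time_s: 13.85
position: [0.4455, 0.0805, 0.1436]
eef_rot: [0.531, 1.568, 1.824]
force: [-0.4, 5.4, 0.1]
finger_gap: 0.358
```

```bash
python3 -c "
from h import *
for n in('scene','wrist'):
    im,d=snapshot(n);cv2.imwrite('pics/%s6.png'%n,im[...,::-1])
    for l in landmark_of(n,'lever_post')[:1]: print(n,l,at_z(n,*l['position'],.149))
a=cv2.imread('pics/scene6.png')[150:270,235:355];b=cv2.imread('pics/wrist6.png')[120:360,160:480]
cv2.imwrite('pics/m6.png',np.hstack([cv2.resize(a,(400,400),interpolation=2),cv2.resize(b,(400,400))]))"; python3 g.py
```

```text
wrist {'position': [250.0, 344.3], 'confidence': 0.73} [0.44753345 0.0912951  0.149     ]
t 14.05 pos [0.445 0.08  0.144] F [-0.759  4.992  0.458] gap 0.35931189815857406 j [-0.074 -0.147  2.111  0.003  1.178 -1.369]
[[-0.001 -0.962  0.274]
 [ 0.003  0.274  0.962]
 [-1.     0.001  0.002]]
```

View pics/m6.png

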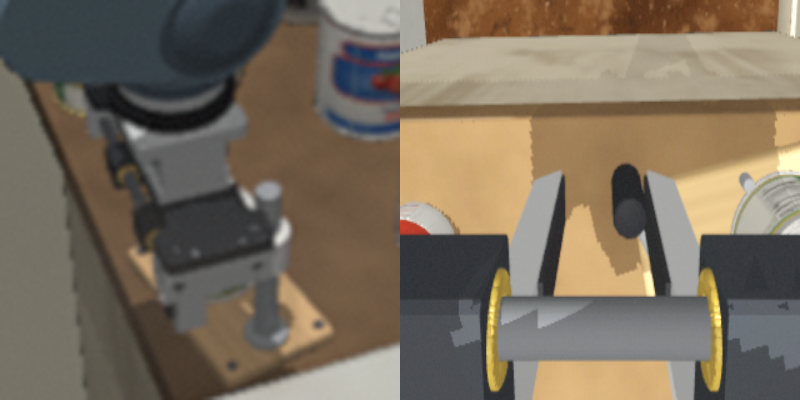

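The post is still captured at about (0.4475, 0.090), close to the q = 1.2 prediction (0.448, 0.089). The force is now rising, so I'll push on to confirm it is the stop.

>>> {"fn": "jog_arm", "kwargs": {"plan": [[[0, -0.7, -1.5, 0, 0, 0], [0, 0, 0, 0, 0, 0]]]}}

```text
time_s: 14.3
position: [0.4455, 0.08, 0.1435]
eef_rot: [0.47, 1.565, 1.763]
force: [-1.5, 10.7, 0.7]
finger_gap: 0.362
```

>>> {"fn": "jog_arm", "kwargs": {"plan": [[[0, -0.7, -1.5, 0, 0, 0], [0, 0, 0, 0, 0, 0]]]}}

```text
time_s: 14.55
position: [0.4455, 0.0797, 0.1434]
eef_rot: [0.448, 1.562, 1.741]
force: [-1.6, 14.7, 1.8]
finger_gap: 0.362
```

>>> {"fn": "jog_arm", "kwargs": {"plan": [[[0, -0.7, -1.5, 0, 0, 0], [0, 0, 0, 0, 0, 0]]]}}

```text
time_s: 14.8
position: [0.4456, 0.0793, 0.1433]
eef_rot: [0.43, 1.558, 1.723]
force: [-1.8, 20.6, 1.7]
finger_gap: 0.362
```

>>> {"fn": "jog_arm", "kwargs": {"plan": [[[0, 1.5, 4, 0, 0, 0], [0, 1.5, 5, 0, 0, 0], [0, 1, 4, 0, 0, 0], [0, 0, 0, 0, 0, 0]]]}}

```text
time_s: 15.3
position: [0.4463, 0.0881, 0.1437]
eef_rot: [-2.801, 1.57, -1.508]
force: [-0.5, -0.2, 0.6]
finger_gap: 0.358
```

>>> {"fn": "jog_arm", "kwargs": {"plan": [[[-10, 0, 0, 0, 0, 0], [-20, 0, 0, 0, 0, 0], [-40, 0, 0, 0, 0, 0], [-40, 0, 0, 0, 0, 0], [0, 0, 0, 0, 0, 0]]]}}

```text
time_s: 15.92
position: [0.4484, 0.0878, 0.2581]
eef_rot: [-1.366, 1.563, -0.073]
force: [0.2, -0.9, -1.2]
finger_gap: 0.357
```

>>> {"fn": "jog_arm", "kwargs": {"plan": [[[0, 0, 60, 0, 0, 0], [0, 0, 60, 0, 0, 0], [0, 0, 60, 0, 0, 0], [0, 0, 60, 0, 0, 0], [0, 0, 0, 0, 0, 0]]]}}

```text
time_s: 16.55
position: [0.5114, 0.3214, 0.2514]
eef_rot: [2.16, 1.567, -2.826]
force: [0.1, -1.2, -0.4]
finger_gap: 0.36
```

```bash
python3 c.py 7; python3 g.py; python3 - <<'E'
import cv2,numpy as np
a=cv2.imread('pics/top7.png')[190:280,275:375];b=cv2.imread('pics/scene7.png')[160:260,255:355]
cv2.imwrite('pics/m7.png',np.hstack([cv2.resize(a,(400,360),interpolation=2),cv2.resize(b,(360,360),interpolation=2)]))
E
```

```text
top lever_post [218.7 310.5] 0.7 [0.5383 0.1897 0.149 ]
top press_knob [218.7 313.8] 0.62 [0.5384 0.1819 0.146 ]
top tin [219.9 312.3] 0.77 [0.537 0.185 0.073]
scene lever_post [230.4 289.9] 0.57 [0.4576 0.0924 0.149 ]
scene press_knob [192.7 296.5] 0.78 [0.5416 0.188  0.146 ]
scene tin [229.1 297.9] 0.73 [0.5144 0.1447 0.073 ]
wrist lever_post [200.3  24.3] 0.82 [0.4491 0.0907 0.149 ]
wrist press_knob [272.2 181.5] 0.85 [0.5427 0.1851 0.146 ]
wrist tin [221.8 228.1] 0.88 [0.5282 0.2119 0.073 ]
t 17.15 pos [0.512 0.319 0.254] F [-0.851 -0.736  0.268] gap 0.35871882743613986 j [ 0.369  0.109  1.649 -0.     1.383 -0.924]
[[ 0.    -0.962  0.274]
 [ 0.     0.274  0.962]
 [-1.    -0.     0.   ]]
```

View pics/m7.png

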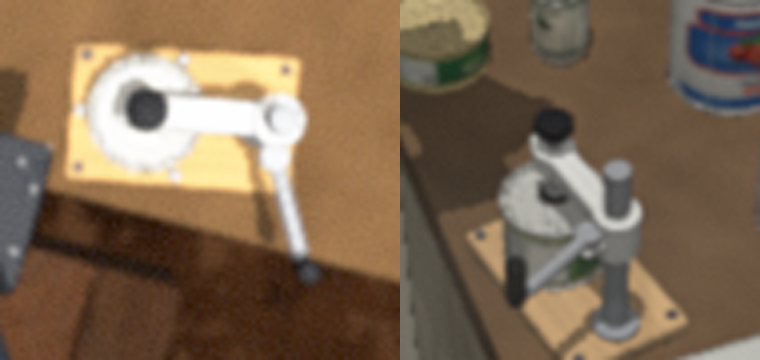

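The lever points to q ≈ 1.2: in the top crop the pivot is at (273,155) and the post at (308,270). The tin is seated, the foot is on the lid, and the arm is clear. I'll do one last depth check of the knob height and hand in.

```bash
python3 -c "
from h import *
im,d=snapshot('top');print([at_depth('top',r,c,d[r,c])[2] for r,c in((216,311),(217,311),(217,312),(218,312))]);print(read_state()['force']);print(job_done())"
```

```text
[np.float64(0.14303325193382777), np.float64(0.14526196508421862), np.float64(0.14465978044291183), np.float64(0.1446150780303611)]
[-0.09072654 -0.39787054  1.23289781]
the job is handed in; nothing more can be done
None
```

The arm is down with its rubber foot on the tin's lid, the clamp lever is locked at its stop, and the job was handed in at about 17 s. `job_done()` gave no verdict.

- **Lowering:** I pushed the press knob down about 31 mm with closed fingers. The pushing force rose from about 3.3 N to 9.2 N with almost no further travel, so the foot carries roughly 5–6 N.
- **Locking:** I let go, placed the open fingers either side of the lever post, and swung it round. It stopped moving while the force climbed to about 20 N, at the spot calculated for 1.2 rad. I then backed off and moved clear.
- **Last checks:** The top view puts the lever at about 1.2 rad, and the tin is in its seat. The small tin and the spice jar look undisturbed; I did not check the jam pot's position separately.
- **Readings that disagreed:** The knob top measured 143–145 mm, against 146 mm when I stopped pushing, which is within the 2 mm calibration. In the final top picture the network put the lever post on the knob. I rejected that because the scene and wrist cameras and the picture itself showed the locked position.

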